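Find the rocking corner of the gel levelling table and press its shim flat

ROBOT

A 6-joint arm with a two-finger parallel gripper is mounted at the origin on the work surface. World frame = base frame: x ahead of the robot, y to its left, z up, the work surface at z = 0. Lengths are in m, angles in degrees, forces in N, time in s.
With the tool pointing down it reaches from about 0.25 to 0.725 m from the base axis. Payload 9.7 kg.
Tool frame: the origin (TCP) lies at the very end of the fingers, on their centre line; the grasp point (between the pads) lies 19 mm behind it (bot.grip_point_offset is the distance from the TCP to the grasp point, in m); y points along the fingers, x is the direction in which the jaws open and shut, and the axes are right-handed (so a half turn about y gives the same grasp; the last joint's range is limited). The gripper opens to 85 mm and grips with 20 to 120 N. Pads are 22 mm wide; open, the fingers measure 114 mm over their backs; the gripper's body (76 mm by 85 mm) begins 54 mm behind the grasp point. The pads swing forward as they close: fully open they stand 13 mm farther back than shut.
Start: joints at [-75.917, 4.979, 10.078, 95.1, 0, 90], TCP at [0.134, -0.533, 0.201] pointing down, gripper open.
Joint ranges: [-179.16, 179.16], [-48.56, 103.87], [-65.8, 70.77], [-126.05, 130.52], [-82.76, 87.17], [-180, 180]. Speed limits (degrees/s): [127.2, 127.2, 147.25, 180, 180, 180].

INTERFACE

Orientations are given as [roll, pitch, yaw] about the fixed x, y, z axes, in that order (R = Rz(yaw) Ry(pitch) Rx(roll)).
In Python, from workcell import bot gives the robot as it stands.
- The arm moves only by the shell command python3 -m inch 'ROWS' [FORCE]. ROWS is JSON, a list of rows, each a list of 3 entries, a list of its own where there are three numbers: the shift along the tool's x, y, z in mm, then the turn, a rotation vector about the tool's x, y, z in rad, then the finger opening in mm, from 0 to 85.4. In form: [[[x, y, z], [ax, ay, az], grip], ...]. A call has 1 to 20 rows; each row is the pose to reach, as a shift and turn from the pose measured when the call began, along the tool's axes at that moment; what a row does not reach only later rows make up. A row lasts 1/10 s, in which the tool goes at most 50 mm and 8.59 degrees, less where a joint would pass 70% of its speed; a pose out of reach is approached as far as the arm can. A call with a gripper value outside its range is refused whole. The fingers move at their own pace and stop on an object; FORCE is the grip in N (left out, the last holds). Time passes only in rows, so rows that repeat a pose let the fingers close. It gives the time, the measured TCP pose, the force and the opening at its end, in the units of the state.
- bot.get_obs(): the state, without advancing time (a new reading comes with each control period).
- bot.camera(name): name is "scene" or "top"; returns a dict with "frame" (420x560x3 uint8, red, green, blue), "mtx" (3x3 intrinsics, pixels), "origin" and "orientation" of the camera in the world. Camera axes: x right, y down, z forward; pixel columns grow to the right and rows downward; lengths in m; the calibration is good to about 2 mm. A picture is of the moment at which its call begins. There is no depth.
- bot.job_done(): hands the job in, once; it reports no verdict.
Trained networks look in a picture, given as the dict that the camera call returned (one of the last four; its "shot" number tells which), for a name from the list of things; names that differ only in an ending like _2 or _b are one class to them, and where a whole thing is asked for, a point or a joint stands for the part that bears it (a point fixed in the world has none). Each returns a list of dicts, best first, with "confidence" (0 to 1); they miss things now and then, are a little off and sometimes report something else, mostly with a low value. They report only what shows in the picture. A call takes as long as a camera call.
- bot.search_frame(picture, name): "box" ([left, top, right, bottom] in pixels, round what is visible of it).
- bot.cut_out(picture, name): "region" (420x560 bool, what is visible of it) and "box" ([left, top, right, bottom] in pixels, round what is visible of it).
The state is a dict: "time": time; "q": joint angles; "qd": joint speeds; "joint_efforts": joint torques, N m; "ee_pos": TCP position; "tcp_rot": TCP orientation; "wrist_force": force on the tool from outside, world axes, zero at the start; "torque": the same for the moment, N m; "opening": finger opening in m.
Only numpy, scipy, OpenCV 4.12 (cv2) and the standard library are available. Lean on these libraries where they do the work, as an engineer would, in place of code of your own. Each camera call takes 0.05 s, during which the arm holds its last target. There are 200 camera calls.

TASK

One corner of the gel-casting levelling table rocks. Press down on the plate's corners with closed fingertips until you find the one that sinks, then press the flip-down shim at that corner flat so that the plate stands level and firm, leaving the other three shims standing up. Only touch and press: do not shift or lift the gel tray or the things on the bench.

Things in the scene. Friction and masses are not known exactly. Their poses are not given: they have to be found in the camera images.
- leveller: fixed black base (190 x 164 x 12 mm) of the levelling table for casting gels, standing on the bench; origin at its underside's centre on the bench, x along the long side away from the robot (the table is turned up to 0.6 rad about the vertical), y along the short side to the left, z up. It never moves.
- plate_centre (a point): centre of the upper face of the table's aluminium top plate: 210 mm along x, 184 along y, 8 thick, upper face 38 mm above the bench, edge folded down round it; axes as the base. A 108 x 88 mm gel tray stands on its middle.
- top_plate: the top plate with its shims; origin 8 mm below plate_centre. Held on a rubber centre mount over four hidden corner supports. Three corners are firm (give under 1.5 mm at 20 N). One, any of the four, hangs 4.5 mm over its support: pressed at its corner point it sinks about 5.5 mm against up to 6 N, then stops dead; let go, it springs back level. Nothing else tells which.
- corner_1 (a point): point for pressing the near left corner of the top plate: on the bare upper face, 17 mm from each edge (88 mm along the long side and 75 mm along the short side from plate_centre). Moves with the plate.
- corner_2 (a point): point for pressing the near right corner of the top plate: on the bare upper face, 17 mm from each edge (88 mm along the long side and 75 mm along the short side from plate_centre). Moves with the plate.
- corner_3 (a point): point for pressing the far left corner of the top plate: on the bare upper face, 17 mm from each edge (88 mm along the long side and 75 mm along the short side from plate_centre). Moves with the plate.
- corner_4 (a point): point for pressing the far right corner of the top plate: on the bare upper face, 17 mm from each edge (88 mm along the long side and 75 mm along the short side from plate_centre). Moves with the plate.
- shim_1 (a joint): flip-down shim of corner_1 (near left): steel tab 16 mm wide, 4 thick, 38 long from its hinge, which lies along y, 30 mm from corner_1 along the long side towards the middle, 6 mm above the plate. Rad: 0 = standing as at the start, 34 degrees up, end towards +x; 0.6 = flat on the plate. 2 to 5 N folds it, down and along its arc away from the hinge; it stays; folded, it fills the 4.5 mm under its corner.
- shim_1_tab (a point): middle of the upper face of the tab of shim_1, 28 mm from its hinge: the place to press. With the tab flat it lies 28 mm from the hinge towards the plate's +x, 8 mm above the plate's upper face. Turns with the tab.
- shim_2 (a joint): flip-down shim of corner_2 (near right): steel tab 16 mm wide, 4 thick, 38 long from its hinge, which lies along y, 30 mm from corner_2 along the long side towards the middle, 6 mm above the plate. Rad: 0 = standing as at the start, 34 degrees up, end towards +x; 0.6 = flat on the plate. 2 to 5 N folds it, down and along its arc away from the hinge; it stays; folded, it fills the 4.5 mm under its corner.
- shim_2_tab (a point): middle of the upper face of the tab of shim_2, 28 mm from its hinge: the place to press. With the tab flat it lies 28 mm from the hinge towards the plate's +x, 8 mm above the plate's upper face. Turns with the tab.
- shim_3 (a joint): flip-down shim of corner_3 (far left): steel tab 16 mm wide, 4 thick, 38 long from its hinge, which lies along y, 30 mm from corner_3 along the long side towards the middle, 6 mm above the plate. Rad: 0 = standing as at the start, 34 degrees up, end towards -x; 0.6 = flat on the plate. 2 to 5 N folds it, down and along its arc away from the hinge; it stays; folded, it fills the 4.5 mm under its corner.
- shim_3_tab (a point): middle of the upper face of the tab of shim_3, 28 mm from its hinge: the place to press. With the tab flat it lies 28 mm from the hinge towards the plate's -x, 8 mm above the plate's upper face. Turns with the tab.
- shim_4 (a joint): flip-down shim of corner_4 (far right): steel tab 16 mm wide, 4 thick, 38 long from its hinge, which lies along y, 30 mm from corner_4 along the long side towards the middle, 6 mm above the plate. Rad: 0 = standing as at the start, 34 degrees up, end towards -x; 0.6 = flat on the plate. 2 to 5 N folds it, down and along its arc away from the hinge; it stays; folded, it fills the 4.5 mm under its corner.
- shim_4_tab (a point): middle of the upper face of the tab of shim_4, 28 mm from its hinge: the place to press. With the tab flat it lies 28 mm from the hinge towards the plate's -x, 8 mm above the plate's upper face. Turns with the tab.
- gel_tray: clear gel tray with its black comb standing in it, loose on the middle of the plate, 108 x 88 x 32 mm, origin at its underside's centre; to be left alone
- tip_box: teal box of pipette tips with a pink top, loose on the bench, 122 x 84 x 59 mm, origin at its underside's centre; to be left alone
- buffer_bottle: clear bottle, 68 mm diameter, 150 mm tall, standing loose on the bench, origin at its underside's centre; to be left alone
- pipette: white pipette lying loose on the bench beyond the table, about 256 x 30 x 26 mm, long axis x, origin on the bench below its middle; to be left alone

How it is judged (in metres and radians):
On the way, in this order (a step that is already met when the one before it is completed fails the run):
1. the corner that rocks has been pressed down at least 3.5 mm with all four shims still up (z of any of corner_1, corner_2, corner_3, corner_4 in the frame of leveller below 0.0345 m and contact force between the fingers and top_plate_c0 above 1 N and value of joint each of shim_1, shim_2, shim_3, shim_4 below 0.25 rad), for 0.05 s.
2. one shim has been pressed flat, the other three still up (((value of joint shim_1 above 0.52 rad and value of joint each of shim_2, shim_3, shim_4 below 0.25 rad) or (value of joint shim_2 above 0.52 rad and value of joint each of shim_1, shim_3, shim_4 below 0.25 rad) or (value of joint shim_3 above 0.52 rad and value of joint each of shim_1, shim_2, shim_4 below 0.25 rad) or (value of joint shim_4 above 0.52 rad and value of joint each of shim_1, shim_2, shim_3 below 0.25 rad))), for 0.2 s.
At the end, for the whole second after the job is handed in: the shim of the rocking corner lies flat (within 0.08 rad) and the other three stand (less than 0.25 rad down); all four corners of the plate are within 2 mm of their proper height of 38 mm; the gel tray is at rest on the plate (((value of joint shim_1 above 0.52 rad and value of joint each of shim_2, shim_3, shim_4 below 0.25 rad) or (value of joint shim_2 above 0.52 rad and value of joint each of shim_1, shim_3, shim_4 below 0.25 rad) or (value of joint shim_3 above 0.52 rad and value of joint each of shim_1, shim_2, shim_4 below 0.25 rad) or (value of joint shim_4 above 0.52 rad and value of joint each of shim_1, shim_2, shim_3 below 0.25 rad)) and z of corner_1 in the frame of leveller between 0.036 and 0.04 m and z of corner_2 in the frame of leveller between 0.036 and 0.04 m and z of corner_3 in the frame of leveller between 0.036 and 0.04 m and z of corner_4 in the frame of leveller between 0.036 and 0.04 m and linear speed of gel_tray below 0.01 m/s); the robot touches nothing.
It fails at once if a corner that stood firm is jacked up by its shim ((value of joint shim_1 above 0.45 rad and z of corner_1 in the frame of leveller above 0.0405 m) or (value of joint shim_2 above 0.45 rad and z of corner_2 in the frame of leveller above 0.0405 m) or (value of joint shim_3 above 0.45 rad and z of corner_3 in the frame of leveller above 0.0405 m) or (value of joint shim_4 above 0.45 rad and z of corner_4 in the frame of leveller above 0.0405 m)).
It fails at once if the plate is lifted (z of plate_centre in the frame of leveller above 0.044 m).
It fails at once if the gel tray is shifted or lifted by more than 15 mm (distance of gel_tray from where it was at the start of the episode above 0.015 m).
It fails at once if the tip box, the bottle or the pipette is moved or lifted by more than 15 mm (distance of any of tip_box, buffer_bottle, pipette from where it was at the start of the episode above 0.015 m).
It also fails if it takes over 54 s, if anything falls off the work surface, if the arm or the gripper's body presses on something with over 40 N, if the wrist force passes 120 N, or if a joint passes its speed limit or range.

## Working session

There is one attempt and no reset: what is moved stays moved. The work goes in short steps, Python scripts to look and compute and a shell command to move; the robot and the scene stay as the last step left them, time stands still between calls to the robot, and variables do not carry over. Pictures are saved under pics/ and viewed, about 8 in all and at most 12, crops included, and the job is handed in when it is done.

```bash
mkdir -p pics
cat > h.py <<'E'
import numpy as np,cv2
from workcell import bot
from scipy.spatial.transform import Rotation as R
E
python3 - <<'E'
from h import *
for n in ("top","scene"):
    c=bot.camera(n); print(n,c["origin"],c["orientation"],c["mtx"].tolist() if hasattr(c["mtx"],'tolist') else c["mtx"])
    cv2.imwrite(f"pics/{n}0.png",c["frame"][:,:,::-1])
    for k in ("top_plate","leveller","gel_tray","shim_1","tip_box","buffer_bottle","pipette"):
        for d in bot.search_frame(c,k)[:4]: print(k,np.round(d["box"]),round(d["confidence"],2))
o=bot.get_obs();print(o["time"],o["ee_pos"],o["tcp_rot"],o["wrist_force"],o["opening"])
E
```

```text
top [0.48928041 0.00714743 1.28745541] [-174.62979187   -1.16219176  -89.98693941] [[422.63288278826775, 0.0, 281.07373651682275], [0.0, 422.63288278826775, 204.35134628132533], [0.0, 0.0, 1.0]]
top_plate [216. 172. 301. 260.] 0.68
top_plate [286. 207. 290. 220.] 0.4
leveller [212. 171. 297. 262.] 0.79
leveller [214. 171. 302. 264.] 0.57
gel_tray [238. 193. 276. 238.] 0.7
shim_1 [270. 234. 279. 249.] 0.54
shim_1 [222. 211. 232. 224.] 0.38
tip_box [110. 243. 144. 290.] 0.91
buffer_bottle [420. 236. 454. 265.] 0.73
pipette [237. 140. 320. 155.] 0.95
pipette [217. 174. 299. 261.] 0.18
scene [1.06634034 0.50046695 0.95195716] [-142.62988649   -0.7498732   139.38253045] [[399.11297690477335, 0.0, 284.30309584617834], [0.0, 399.11297690477335, 207.87742330736836], [0.0, 0.0, 1.0]]
top_plate [267. 192. 358. 258.] 0.8
leveller [264. 190. 358. 256.] 0.9
gel_tray [288. 200. 334. 235.] 0.82
shim_1 [271. 190. 353. 256.] 0.59
shim_1 [293. 236. 305. 244.] 0.47
tip_box [424. 256. 480. 315.] 0.81
buffer_bottle [222.  81. 242. 126.] 0.75
buffer_bottle [265. 187. 360. 255.] 0.39
pipette [209. 225. 273. 282.] 0.61
0.8 [ 0.13381906 -0.53350112  0.20131573] [-9.00004897e+01 -5.86683068e-03 -7.59187695e+01] [ 0.02609494 -0.69461124 -0.25778383] 0.08569181397442542
```

View pics/top0.png

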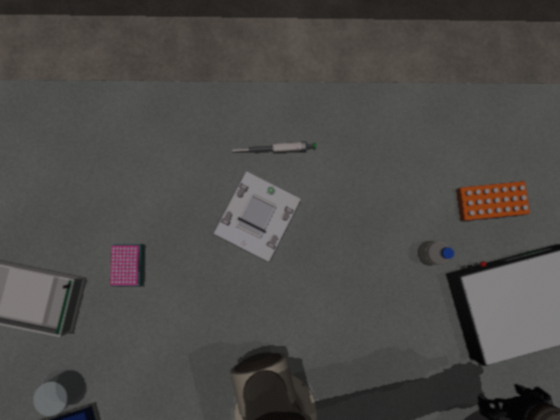

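View pics/scene0.png

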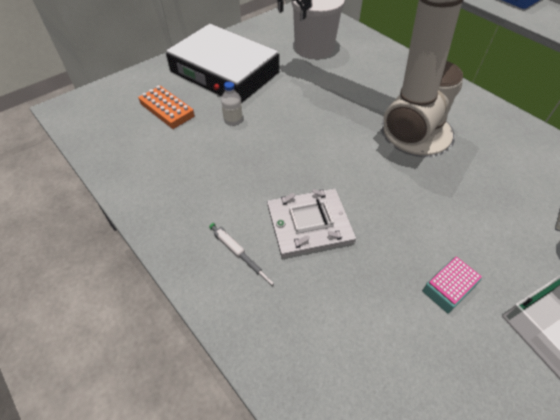

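The top view shows the plate at about (258,216), with corners at left (214,235), bottom (270,260), right (301,201) and top (247,172). The long axis points up and to the right, so yaw is about -28°. The bottle at (440,250) is well away from it. Next I'll fit the plate pose from both cameras.

```bash
cat > fit.py <<'E'
from h import *
from scipy.optimize import minimize
def P(c,X):
    Rc=R.from_euler("xyz",c["orientation"],degrees=True).as_matrix()
    p=(np.asarray(X)-c["origin"])@Rc; p=p/p[:,2:]
    return (p@c["mtx"].T)[:,:2]
def W(p,pts):
    pts=np.asarray(pts,float);c,s=np.cos(p[2]),np.sin(p[2])
    return np.c_[p[0]+c*pts[:,0]-s*pts[:,1],p[1]+s*pts[:,0]+c*pts[:,1],pts[:,2]]
if __name__=="__main__":
    S=[];box=[[x,y,z] for x in(-.105,.105) for y in(-.092,.092) for z in(.015,.038)]
    for n in("top","scene"):
        c=bot.camera(n); d=[d for d in bot.cut_out(c,"top_plate")][0]
        m=d["region"].astype(np.uint8)
        m=cv2.morphologyEx(m,cv2.MORPH_CLOSE,np.ones((9,9)))
        cs,_=cv2.findContours(m,0,2);m[:]=0
        cv2.drawContours(m,[max(cs,key=cv2.contourArea)],-1,1,-1);S.append((c,m))
    def cost(p,S):
        t=0
        for c,m in S:
            k=np.zeros((1680,2240),np.uint8);h=cv2.convexHull(P(c,W(p,box)).astype(np.float32))
            cv2.fillPoly(k,[np.round((h*4+1.5)*16).astype(np.int32)],1,shift=4)
            M=cv2.resize(m,(2240,1680),interpolation=0); t+=1-(k&M).sum()/(k|M).sum()
        return t
    for s in(S,S[:1],S[1:]):
        r=minimize(cost,[.45,.055,-.48],args=(s,),method="Nelder-Mead",options=dict(initial_simplex=[[.45,.055,-.48],[.47,.055,-.48],[.45,.075,-.48],[.45,.055,-.4]]))
        print(r.x,r.fun)
        if s is S: p=r.x; np.save("p.npy",p)
    out=[]
    for (c,m) in S:
        im=cv2.resize(c["frame"],None,fx=5,fy=5,interpolation=cv2.INTER_CUBIC)[:,:,::-1].copy()
        g=lambda X:((P(c,W(p,X))+.5)*5).astype(int)
        cv2.polylines(im,[g([[-.105,-.092,.038],[.105,-.092,.038],[.105,.092,.038],[-.105,.092,.038]])],True,(0,0,255),1)
        for i,(a,b) in enumerate([(-1,1),(-1,-1),(1,1),(1,-1)]):
            q=g([[a*.088,b*.075,.038],[a*.058,b*.075,.044],[a*.0348,b*.075,.0617]])
            for u,k in zip(q,((0,255,0),(255,0,0),(0,255,255))): cv2.circle(im,tuple(map(int,u)),3,k,-1)
            cv2.putText(im,str(i+1),tuple(map(int,q[0]+6)),0,.7,(0,0,255),2)
        u=g([[0,0,.038]])[0]; out.append(im[u[1]-250:u[1]+250,u[0]-200-50:u[0]+250])
    cv2.imwrite("pics/fit.png",cv2.resize(np.hstack(out),(800,400)))
E
python3 fit.py
```

```text
[ 0.57149634  0.05138749 -0.46472102] 0.055677639819520675
[ 0.57256983  0.05164376 -0.4684545 ] 0.02634611061151082
[ 0.57078038  0.05217324 -0.47057954] 0.02555869872701555
```

View pics/fit.png

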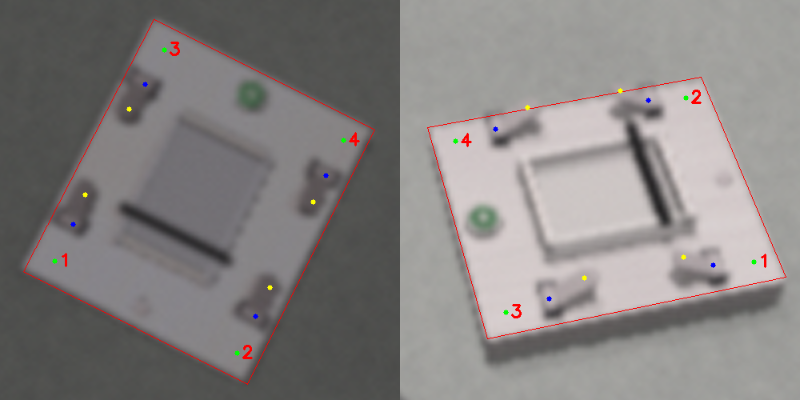

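```bash
python3 -m inch '[[[-462,0,452],[0,-0.857,0],0],[[-462,0,452],[0,-0.857,0],0],[[-462,0,452],[0,-0.857,0],0],[[-462,0,452],[0,-0.857,0],0],[[-462,0,452],[0,-0.857,0],0],[[-462,0,452],[0,-0.857,0],0],[[-462,0,452],[0,-0.857,0],0],[[-462,0,452],[0,-0.857,0],0],[[-462,0,452],[0,-0.857,0],0],[[-462,0,452],[0,-0.857,0],0],[[-462,0,452],[0,-0.857,0],0],[[-462,0,452],[0,-0.857,0],0],[[-462,0,452],[0,-0.857,0],0],[[-462,0,452],[0,-0.857,0],0],[[-462,50,452],[0,-0.857,0],0],[[-462,100,452],[0,-0.857,0],0],[[-462,100,452],[0,-0.857,0],0],[[-462,100,452],[0,-0.857,0],0]]'
cat > rel.py <<'E'
from h import *
from fit import W
o=bot.get_obs();Rm=R.from_euler("xyz",o["tcp_rot"],degrees=True).as_matrix()
p=[.5717,.0517,-.468]
print("t",round(o["time"],2),"pos",np.round(o["ee_pos"],4),"rot",np.round(o["tcp_rot"],2),"F",np.round(o["wrist_force"],2),"open",round(o["opening"],4))
T=[(f"c{i+1}",a*.088,b*.075) for i,(a,b) in enumerate([(-1,1),(-1,-1),(1,1),(1,-1)])]+[(f"tab{i+1}",a*.030,b*.075) for i,(a,b) in enumerate([(-1,1),(-1,-1),(1,1),(1,-1)])]
for n,x,y in T: print(n,np.round((W(p,[[x,y,.038]])[0]-o["ee_pos"])@Rm*1e3,1))
print("turn",np.round((Rm.T@np.array([0,0,1]))*((p[2]-np.radians(o["tcp_rot"][2]))),4))
E
python3 rel.py
```

```text
time: 2.8
ee_pos: [0.4595, 0.0243, 0.1024]
tcp_rot: [-90.0, 0.0, -26.8]
wrist_force: [0.4, 0.6, 0.7]
opening: 0.0002
t 2.8 pos [0.4595 0.0243 0.1024] rot [-9.001e+01  2.000e-02 -2.684e+01] F [0.43 0.6  0.74] open 0.0002
c1 [ -0.3  64.4 150.1]
c2 [-0.2 64.4  0.1]
c3 [175.7  64.3 150.2]
c4 [175.8  64.4   0.2]
tab1 [ 57.7  64.4 150.1]
tab2 [57.8 64.4  0.1]
tab3 [117.7  64.3 150.2]
tab4 [117.8  64.4   0.2]
turn [-0.     -0.0005 -0.    ]
```

```bash
python3 -m inch '[[[0,40,0],[0,0,0],0],[[0,58,0],[0,0,0],0],[[0,62,0],[0,0,0],0],[[0,64,0],[0,0,0],0],[[0,65,0],[0,0,0],0],[[0,66,0],[0,0,0],0],[[0,66,0],[0,0,0],0]]'
```

```text
time: 3.5
ee_pos: [0.46, 0.0242, 0.0373]
tcp_rot: [-90.0, -0.0, -26.8]
wrist_force: [0.1, 0.6, -0.0]
opening: -0.0001
```

```bash
python3 -m inch '[[[0,1,0],[0,0,0],0],[[0,2,0],[0,0,0],0],[[0,2,0],[0,0,0],0],[[0,2,0],[0,0,0],0]]'
```

```text
time: 3.9
ee_pos: [0.4599, 0.0242, 0.0353]
tcp_rot: [-90.0, -0.0, -26.8]
wrist_force: [0.0, 0.4, -0.3]
opening: 0.0
```

```bash
python3 -m inch '[[[0,1,0],[0,0,0],0],[[0,2,0],[0,0,0],0],[[0,2,0],[0,0,0],0]]';python3 -m inch '[[[0,1,0],[0,0,0],0],[[0,2,0],[0,0,0],0],[[0,2,0],[0,0,0],0]]'
```

```text
time: 4.2
ee_pos: [0.4598, 0.0242, 0.033]
tcp_rot: [-90.0, -0.0, -26.8]
wrist_force: [-0.6, 0.8, 0.2]
opening: 0.0001
time: 4.5
ee_pos: [0.4597, 0.0243, 0.0309]
tcp_rot: [-90.0, -0.0, -26.8]
wrist_force: [-0.2, -0.8, -0.2]
opening: -0.0001
```

No force yet, though the TCP should be 7 mm below the plate surface. I'll look before going further.

Run:
```python
from h import *
from fit import P,W
c=bot.camera("scene");o=bot.get_obs();print(o["wrist_force"])
im=cv2.resize(c["frame"],None,fx=5,fy=5,interpolation=cv2.INTER_CUBIC)[:,:,::-1].copy()
u=((P(c,[o["ee_pos"]])[0]+.5)*5).astype(int);cv2.circle(im,tuple(map(int,u)),3,(0,0,255),-1)
cv2.imwrite("pics/c2.png",im[u[1]-300:u[1]+300,u[0]-400:u[0]+400])
```

```text
[0.09597515 0.06353296 0.43907357]
```

View pics/c2.png

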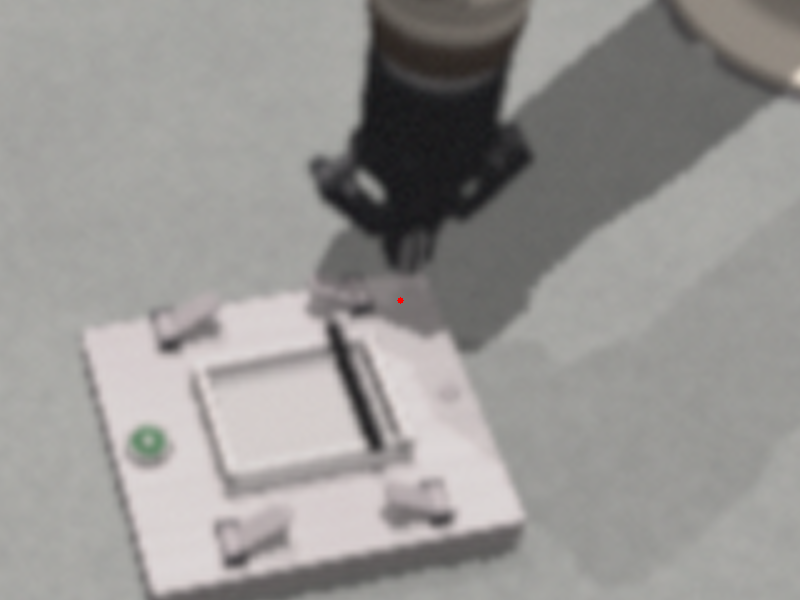

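The picture shows the dark fingertip ending at about (408,268), while the reported TCP projects to (400,300). So the real tip is either roughly 19 mm higher or behind the plate. I'll check the top camera and a sharper crop.

Run:
```python
from h import *
from fit import P,W
o=bot.get_obs();out=[]
for n in("scene","top"):
    c=bot.camera(n);f=10
    u=P(c,[o["ee_pos"]])[0];x,y=int(u[0]),int(u[1])
    im=c["frame"][y-30:y+30,x-20:x+20] if 0 else c["frame"][y-35:y+25,x-20:x+20]
    im=cv2.resize(np.clip(im.astype(float)*1.7,0,255).astype(np.uint8),None,fx=f,fy=f,interpolation=0)[:,:,::-1].copy()
    for z in(0,.02,.04):
        q=((P(c,[o["ee_pos"]+[0,0,z]])[0]-[x-20,y-35]+.5)*f).astype(int);cv2.circle(im,tuple(map(int,q)),3,(0,0,255),-1)
    q=((P(c,W([.5717,.0517,-.468],[[-.105,-.092,.038],[.105,-.092,.038],[.105,.092,.038],[-.105,.092,.038]]))-[x-20,y-35]+.5)*f).astype(int)
    cv2.polylines(im,[q],True,(0,255,0),1);out.append(im)
cv2.imwrite("pics/c2b.png",np.hstack(out))
```

```text
(no output)
```

View pics/c2b.png

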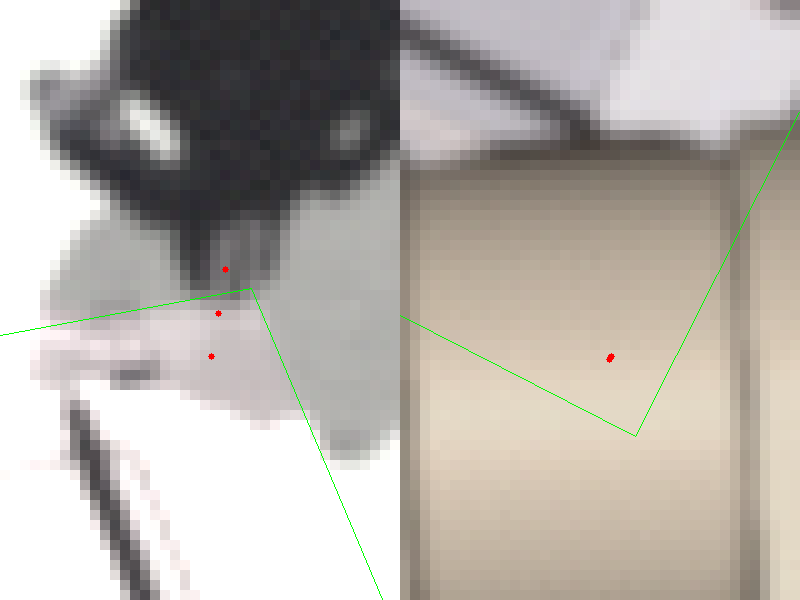

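The tip ends at row 302, against 355 expected. That looks like a real gap above the plate, but the plate's back edge could also be hiding part of the tip. I'll lift 30 mm and compare how much of the finger is visible.

```bash
python3 -m inch '[[[0,-30,0],[0,0,0],0],[[0,-30,0],[0,0,0],0]]'
python3 - <<'E'
from h import *
from fit import P,W
o=bot.get_obs();out=[]
c=bot.camera("scene");f=10
u=P(c,[o["ee_pos"]])[0];x,y=int(u[0]),int(u[1])
im=c["frame"][y-45:y+15,x-30:x+30]
im=cv2.resize(np.clip(im.astype(float)*1.7,0,255).astype(np.uint8),None,fx=f,fy=f,interpolation=0)[:,:,::-1].copy()
for z in(0,.02,.04):
    q=((P(c,[o["ee_pos"]+[0,0,z]])[0]-[x-30,y-45]+.5)*f).astype(int);cv2.circle(im,tuple(map(int,q)),3,(0,0,255),-1)
q=((P(c,W([.5717,.0517,-.468],[[-.105,-.092,.038],[.105,-.092,.038],[.105,.092,.038],[-.105,.092,.038]]))-[x-30,y-45]+.5)*f).astype(int)
cv2.polylines(im,[q],True,(0,255,0),1)
cv2.imwrite("pics/c2c.png",im)
E
```

```text
time: 4.85
ee_pos: [0.4614, 0.0243, 0.0642]
tcp_rot: [-89.9, -0.2, -26.8]
wrist_force: [0.5, 0.1, 0.3]
opening: -0.0003
```

View pics/c2c.png

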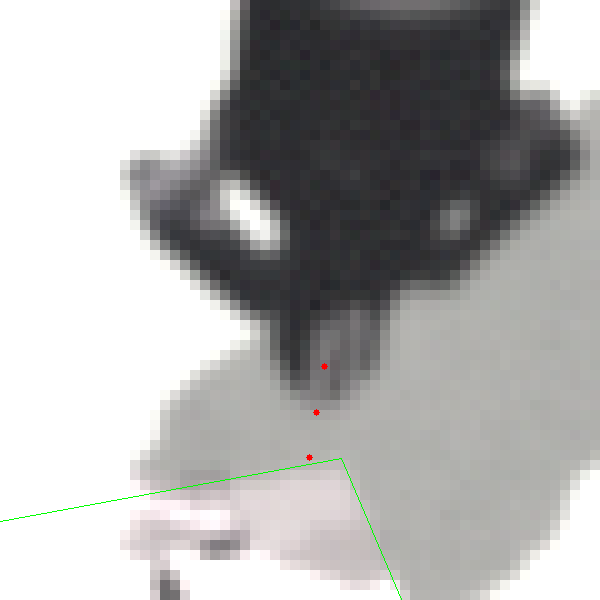

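The visible finger length is the same as before, so nothing was hidden. The real tip sits about 25 mm above the reported TCP, and sideways it agrees. I'll go down under force watch.

```bash
python3 -m inch '[[[0,30,0],[0,0,0],0],[[0,36,0],[0,0,0],0],[[0,40,0],[0,0,0],0],[[0,42,0],[0,0,0],0],[[0,42,0],[0,0,0],0]]';python3 -m inch '[[[0,1,0],[0,0,0],0],[[0,2,0],[0,0,0],0],[[0,2,0],[0,0,0],0]]';python3 -m inch '[[[0,1,0],[0,0,0],0],[[0,2,0],[0,0,0],0],[[0,2,0],[0,0,0],0]]'
```

```text
time: 5.4
ee_pos: [0.4613, 0.0243, 0.021]
tcp_rot: [-89.9, -0.2, -26.8]
wrist_force: [0.5, -0.3, -0.7]
opening: 0.0001
time: 5.7
ee_pos: [0.4614, 0.0243, 0.0192]
tcp_rot: [-89.9, -0.2, -26.8]
wrist_force: [0.9, 0.8, 0.6]
opening: 0.0
time: 6.0
ee_pos: [0.4613, 0.0243, 0.017]
tcp_rot: [-89.9, -0.2, -26.8]
wrist_force: [0.0, 0.0, -0.3]
opening: 0.0003
```

```bash
python3 -m inch '[[[0,1,0],[0,0,0],0],[[0,2,0],[0,0,0],0],[[0,2,0],[0,0,0],0]]';python3 -m inch '[[[0,1,0],[0,0,0],0],[[0,2,0],[0,0,0],0],[[0,2,0],[0,0,0],0]]';python3 -m inch '[[[0,1,0],[0,0,0],0],[[0,2,0],[0,0,0],0],[[0,2,0],[0,0,0],0]]'
```

```text
time: 6.3
ee_pos: [0.4611, 0.0243, 0.0148]
tcp_rot: [-89.9, -0.2, -26.8]
wrist_force: [-0.1, 1.0, -0.0]
opening: 0.0002
time: 6.6
ee_pos: [0.4611, 0.0243, 0.0127]
tcp_rot: [-89.9, -0.2, -26.8]
wrist_force: [-0.1, -0.7, -0.5]
opening: 0.0001
time: 6.9
ee_pos: [0.461, 0.0243, 0.0105]
tcp_rot: [-89.9, -0.1, -26.8]
wrist_force: [0.1, -0.1, 0.0]
opening: 0.0002
```

```bash
cat > look.py <<'E'
from h import *
from fit import P,W
import sys
o=bot.get_obs();c=bot.camera("scene");f=10
u=P(c,[o["ee_pos"]])[0];x,y=int(u[0]),int(u[1])
im=c["frame"][y-40:y+20,x-35:x+35]
im=cv2.resize(np.clip(im.astype(float)*1.25,0,255).astype(np.uint8),None,fx=f,fy=f,interpolation=0)[:,:,::-1].copy()
for z in(0,.02,.04):
    q=((P(c,[o["ee_pos"]+[0,0,z]])[0]-[x-35,y-40]+.5)*f).astype(int);cv2.circle(im,tuple(map(int,q)),3,(0,0,255),-1)
q=((P(c,W([.5717,.0517,-.468],[[-.105,-.092,.038],[.105,-.092,.038],[.105,.092,.038],[-.105,.092,.038]]))-[x-35,y-40]+.5)*f).astype(int)
cv2.polylines(im,[q],True,(0,255,0),1)
cv2.imwrite(f"pics/{sys.argv[1]}.png",im)
E
python3 look.py d
```

```text
(no output)
```

View pics/d.png

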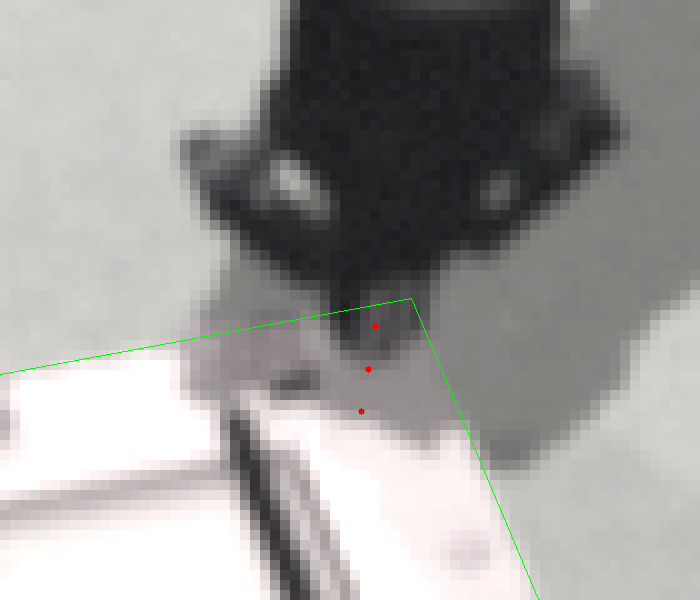

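The finger is in front of the plate, with its tip at about (375,358). Allowing for the width of the footprint, it is still roughly 10 mm above the surface, so I'll continue slowly.

```bash
python3 -m inch '[[[0,1,0],[0,0,0],0],[[0,2,0],[0,0,0],0],[[0,2,0],[0,0,0],0]]';python3 -m inch '[[[0,1,0],[0,0,0],0],[[0,2,0],[0,0,0],0],[[0,2,0],[0,0,0],0]]';python3 -m inch '[[[0,1,0],[0,0,0],0],[[0,2,0],[0,0,0],0],[[0,2,0],[0,0,0],0]]'
```

```text
time: 7.25
ee_pos: [0.4609, 0.0243, 0.0084]
tcp_rot: [-89.9, -0.1, -26.8]
wrist_force: [-0.4, -0.2, -0.1]
opening: -0.0001
time: 7.55
ee_pos: [0.461, 0.0243, 0.0065]
tcp_rot: [-89.9, -0.1, -26.8]
wrist_force: [-1.1, 0.0, 3.3]
opening: -0.0001
time: 7.85
ee_pos: [0.4609, 0.0243, 0.0046]
tcp_rot: [-89.9, -0.1, -26.8]
wrist_force: [-2.9, -0.5, 5.7]
opening: 0.0
```

```bash
python3 -m inch '[[[0,1,0],[0,0,0],0],[[0,1.5,0],[0,0,0],0],[[0,1.5,0],[0,0,0],0]]';python3 -m inch '[[[0,1,0],[0,0,0],0],[[0,1.5,0],[0,0,0],0],[[0,1.5,0],[0,0,0],0]]'
```

```text
time: 8.15
ee_pos: [0.4609, 0.0243, 0.0033]
tcp_rot: [-89.9, -0.2, -26.8]
wrist_force: [-3.8, 0.4, 8.4]
opening: -0.0002
time: 8.45
ee_pos: [0.4609, 0.0242, 0.0026]
tcp_rot: [-89.9, -0.2, -26.8]
wrist_force: [-4.2, -0.8, 10.9]
opening: 0.0001
```

```bash
python3 -m inch '[[[0,1,0],[0,0,0],0],[[0,2,0],[0,0,0],0],[[0,2,0],[0,0,0],0],[[0,2,0],[0,0,0],0]]'; python3 look.py e
```

```text
time: 8.85
ee_pos: [0.461, 0.0243, 0.0022]
tcp_rot: [-89.9, -0.2, -26.8]
wrist_force: [-9.3, -0.4, 18.8]
opening: -0.0001
```

View pics/e.png

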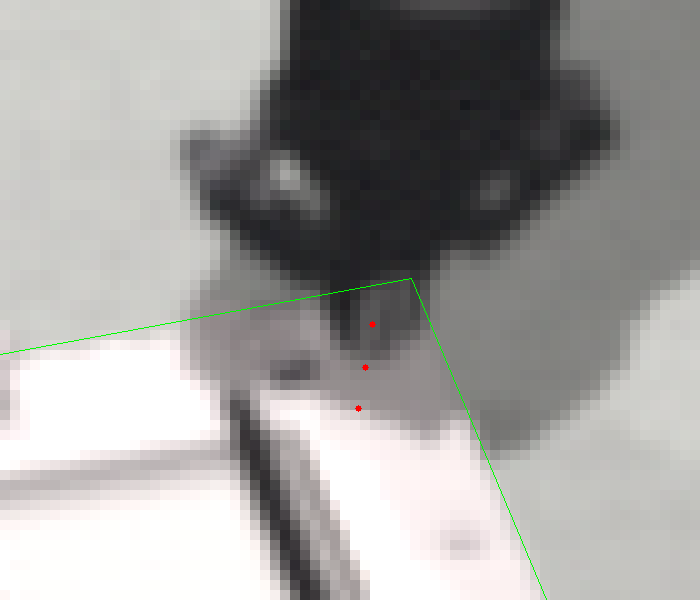

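The corner gave about 5.4 mm at low force, then stopped dead (8 N more for 0.4 mm), so corner 2 looks like the rocker. I'll press corner 1 for comparison.

```bash
python3 -m inch '[[[0,-40,0],[0,0,0],0],[[0,-40,0],[0,0,0],0],[[0,-40,75],[0,0,0],0],[[0,-40,150],[0,0,0],0],[[0,-40,150],[0,0,0],0],[[0,-40,150],[0,0,0],0],[[0,-40,150],[0,0,0],0]]'; python3 rel.py
```

```text
time: 9.6
ee_pos: [0.5284, 0.1589, 0.0414]
tcp_rot: [-90.0, -0.1, -26.7]
wrist_force: [-0.5, 0.4, 0.1]
opening: -0.0001
t 9.6 pos [0.5284 0.1589 0.0414] rot [-89.95  -0.15 -26.73] F [-0.53  0.43  0.14] open -0.0001
c1 [-1.   3.4 -1.1]
c2 [  -1.2    3.3 -151.1]
c3 [175.    3.9  -1.4]
c4 [ 174.8    3.8 -151.4]
tab1 [57.   3.6 -1.2]
tab2 [  56.8    3.5 -151.2]
tab3 [117.    3.7  -1.3]
tab4 [ 116.8    3.6 -151.3]
turn [-0.      0.0015 -0.    ]
```

Contact is expected near a reported z of 0.0075, so I'll go down to about 0.009 and then step.

```bash
python3 -m inch '[[[-1,24,-1],[0,0,0],0],[[-1,30,-1],[0,0,0],0],[[-1,32,-1],[0,0,0],0],[[-1,32,-1],[0,0,0],0]]';python3 -m inch '[[[0,1,0],[0,0,0],0],[[0,2,0],[0,0,0],0],[[0,2,0],[0,0,0],0]]';python3 -m inch '[[[0,1,0],[0,0,0],0],[[0,1.5,0],[0,0,0],0],[[0,1.5,0],[0,0,0],0]]'
```

```text
time: 10.0
ee_pos: [0.5271, 0.1579, 0.0099]
tcp_rot: [-89.9, -0.2, -26.8]
wrist_force: [-0.2, 0.2, -0.1]
opening: -0.0
time: 10.3
ee_pos: [0.5273, 0.1578, 0.0083]
tcp_rot: [-89.9, -0.2, -26.8]
wrist_force: [-0.2, -0.4, -0.2]
opening: -0.0002
time: 10.6
ee_pos: [0.5275, 0.1578, 0.0075]
tcp_rot: [-89.9, -0.2, -26.8]
wrist_force: [-2.3, -1.0, 5.3]
opening: 0.0003
```

```bash
python3 -m inch '[[[0,1,0],[0,0,0],0],[[0,2,0],[0,0,0],0],[[0,2,0],[0,0,0],0]]'
```

```text
time: 10.9
ee_pos: [0.5275, 0.1579, 0.007]
tcp_rot: [-89.9, -0.3, -26.8]
wrist_force: [-5.8, -2.5, 13.0]
opening: -0.0001
```

Corner 1 is firm: 13 N within 1 mm of contact. So corner 2 rocks and I need shim 2. I'll raise, go round the tray and come in over the tab of shim 2.

```bash
python3 -m inch '[[[0,-50,0],[0,0,0],0],[[0,-50,0],[0,0,0],0],[[0,-50,-75],[0,0,0],0],[[0,-50,-150],[0,0,0],0],[[0,-50,-150],[0,0,0],0],[[0,-50,-150],[0,0,0],0],[[27,-50,-150],[0,0,0],0],[[54,-50,-150],[0,0,0],0],[[54,-50,-150],[0,0,0],0],[[54,-50,-150],[0,0,0],0],[[54,-50,-150],[0,0,0],0]]'; python3 rel.py
```

```text
time: 12.0
ee_pos: [0.5074, 0.0001, 0.0568]
tcp_rot: [-89.9, -0.2, -26.8]
wrist_force: [0.3, 0.3, 0.2]
opening: 0.0004
t 12.0 pos [5.074e-01 1.000e-04 5.680e-02] rot [-89.88  -0.22 -26.76] F [0.29 0.27 0.23] open 0.0004
c1 [-53.9  18.9 150.1]
c2 [-54.   18.6   0.1]
c3 [122.1  19.6 149.9]
c4 [ 1.22e+02  1.93e+01 -1.00e-01]
tab1 [  4.1  19.1 150. ]
tab2 [ 4.  18.8  0. ]
tab3 [ 64.1  19.4 150. ]
tab4 [64.  19.1 -0. ]
turn [-0.      0.0009 -0.    ]
```

```bash
python3 -m inch '[[[0,12,0],[0,0,0],0],[[0,20,0],[0,0,0],0],[[0.5,23,0],[0,0,0],0],[[1,26,0],[0,0,0],0],[[2,29,0],[0,0,0],0],[[3,32,0],[0,0,0],0],[[3,32,0],[0,0,0],0]]';python3 -m inch '[[[0.5,2,0],[0,0,0],0],[[1,4,0],[0,0,0],0],[[1.5,6,0],[0,0,0],0],[[1.5,6,0],[0,0,0],0]]'
```

```text
time: 12.7
ee_pos: [0.51, -0.0012, 0.0244]
tcp_rot: [-89.9, -0.2, -26.8]
wrist_force: [0.0, 0.1, 1.6]
opening: -0.0002
time: 13.1
ee_pos: [0.5114, -0.0018, 0.0181]
tcp_rot: [-89.9, -0.2, -26.8]
wrist_force: [1.0, 0.1, 0.8]
opening: 0.0
```

```bash
python3 -m inch '[[[0.5,1,0],[0,0,0],0],[[1,2,0],[0,0,0],0],[[1,2,0],[0,0,0],0]]';python3 -m inch '[[[0.5,1,0],[0,0,0],0],[[0.5,2,0],[0,0,0],0],[[0.5,2,0],[0,0,0],0]]';python3 -m inch '[[[0,1,0],[0,0,0],0],[[0,2,0],[0,0,0],0],[[0,2,0],[0,0,0],0]]'
```

```text
time: 13.4
ee_pos: [0.5117, -0.0019, 0.016]
tcp_rot: [-89.9, -0.1, -26.7]
wrist_force: [-2.8, 2.0, 4.4]
opening: -0.0001
time: 13.7
ee_pos: [0.5119, -0.002, 0.0156]
tcp_rot: [-89.8, -0.1, -26.7]
wrist_force: [-7.7, 1.1, 18.2]
opening: 0.0002
time: 14.0
ee_pos: [0.5119, -0.0019, 0.0155]
tcp_rot: [-89.8, -0.1, -26.7]
wrist_force: [-8.2, 0.7, 19.2]
opening: 0.0
```

It stopped hard at the height expected for a flat tab. I'll lift off and check corner 2 for firmness.

```bash
python3 -m inch '[[[0,-30,0],[0,0,0],0],[[0,-40,0],[0,0,0],0],[[0,-40,0],[0,0,0],0],[[-30,-40,0],[0,0,0],0],[[-60,-40,0],[0,0,0],0],[[-60,-40,0],[0,0,0],0],[[-60,-20,0],[0,0,0],0],[[-60,0,0],[0,0,0],0],[[-60,4,0],[0,0,0],0],[[-60,4,0],[0,0,0],0]]';python3 -m inch '[[[0,1,0],[0,0,0],0],[[0,2,0],[0,0,0],0],[[0,2,0],[0,0,0],0]]';python3 -m inch '[[[0,1,0],[0,0,0],0],[[0,2,0],[0,0,0],0],[[0,2,0],[0,0,0],0]]'
```

```text
time: 15.0
ee_pos: [0.4577, 0.0249, 0.0102]
tcp_rot: [-89.9, -0.0, -26.7]
wrist_force: [-0.4, -1.4, -0.1]
opening: -0.0001
time: 15.3
ee_pos: [0.4581, 0.0249, 0.0086]
tcp_rot: [-89.9, -0.0, -26.7]
wrist_force: [0.6, -0.8, 0.2]
opening: 0.0001
time: 15.6
ee_pos: [0.4584, 0.0249, 0.0079]
tcp_rot: [-89.8, -0.1, -26.7]
wrist_force: [-3.8, -0.5, 9.4]
opening: -0.0
```

Corner 2 is now firm: 9.4 N within 1 mm of contact, at the same height as corner 1. I'll retreat clear and take a last look.

```bash
python3 -m inch '[[[0,-50,0],[0,0,0],0],[[0,-100,0],[0,0,0],0],[[0,-130,0],[0,0,0],0],[[-40,-130,-40],[0,0,0],0],[[-80,-130,-80],[0,0,0],0],[[-80,-130,-130],[0,0,0],0],[[-80,-130,-180],[0,0,0],0],[[-80,-130,-200],[0,0,0],0],[[-80,-130,-200],[0,0,0],0],[[-80,-130,-200],[0,0,0],0],[[-80,-130,-200],[0,0,0],0]]'
python3 - <<'E'
from h import *
from fit import P,W
o=[]
for n in("top","scene"):
    c=bot.camera(n);x,y=P(c,W([.5717,.0517,-.468],[[0,0,.038]]))[0].astype(int)
    o.append(cv2.resize(c["frame"][y-50:y+50,x-50:x+50],(400,400),interpolation=2)[:,:,::-1])
    for k in("gel_tray","tip_box","buffer_bottle","pipette"):
        d=bot.search_frame(c,k); print(n,k,np.round(d[0]["box"]) if d else None)
cv2.imwrite("pics/end.png",np.hstack(o))
E
```

```text
time: 16.7
ee_pos: [0.2969, -0.1175, 0.1372]
tcp_rot: [-89.8, -0.1, -26.7]
wrist_force: [0.1, -0.0, 0.5]
opening: -0.0002
top gel_tray [237. 195. 278. 236.]
top tip_box [111. 243. 143. 290.]
top buffer_bottle [420. 241. 453. 264.]
top pipette [233. 141. 317. 154.]
scene gel_tray [289. 200. 333. 234.]
scene tip_box [425. 257. 479. 314.]
scene buffer_bottle [223.  80. 243. 127.]
scene pipette [207. 223. 272. 283.]
```

View pics/end.png

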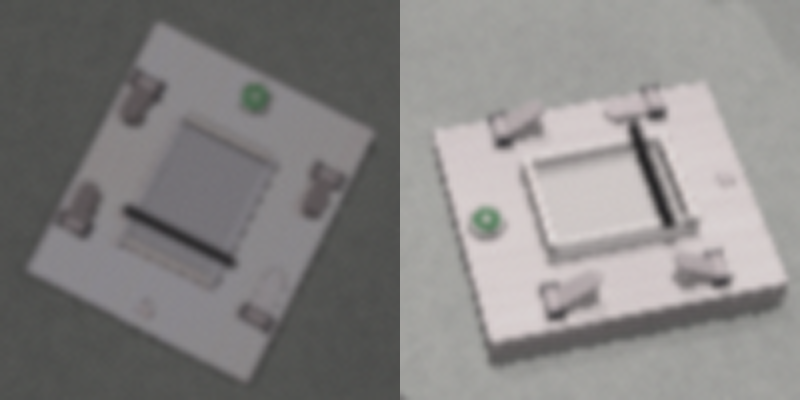

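The near-right shim, at (268,285) in the left view, lies flat. The other three stand, and the tray is where it was. I'm handing in.

```bash
python3 -c "from workcell import bot; print(bot.job_done())"
```

```text
the job is handed in; nothing more can be done
None
```

The rocking corner was corner 2 (near right). I pressed its shim flat and handed the job in at about 17 s of the 54 s allowed.

- **Finding the corner:** corner 2 sank about 5.4 mm and then stopped dead. Corner 1 was firm, with 13 N within about 1 mm of contact. I did not press corners 3 and 4, since corner 2 already matched the description.
- **Fixing it:** shim 2 stopped hard, at 19 N, at the height expected for a flat tab. Pressed again, corner 2 was firm: 9.4 N within about 1 mm of contact, at the same height as corner 1.
- **Last pictures:** shim 2 lies flat and the other three stand. The tray, tip box, bottle and pipette were found within a few pixels of where they started, and the arm is clear of everything.

**Readings that disagreed:**
- **Tip height:** the closed fingertips touched the plate about 30 mm lower in reported z than the stated tool point implies. I therefore worked from the measured contact height instead.
- **Corner 2 force:** it read 8 to 11 N near the bottom of its travel, above the stated 6 N, with up to 9 N of sideways force once it had stopped.

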